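# Lift the paddle latch and swing the sample cabinet open

## Robot

A 6-joint arm with a two-finger parallel gripper is mounted at the origin on a cart in front of the work surface, level with it; the furniture and walls round the work are solid. World frame = base frame: x ahead of the robot, y to its left, z up, the work surface at z = 0. Lengths are in m, angles in rad, forces in N, time in s.
With the tool pointing down it reaches from about 0.35 to 0.975 m from the base axis. Payload 4.9 kg.
Tool frame: the origin (TCP) lies midway between the tips of the shut fingers; the grasp point (between the pads) lies 19 mm behind it; z points along the fingers, y is the line along which they close (so a half turn about z gives the same grasp; the last joint's range is limited). The gripper opens to 85 mm and grips with 20 to 120 N. Pads are 22 mm wide; open, the fingers measure 114 mm over their backs; the gripper's body (76 mm by 85 mm) begins 54 mm behind the grasp point. The pads swing forward as they close: fully open they stand 13 mm farther back than shut.
Start: joints at [-1.369, 0.053, 1.613, -0, 1.476, -0.119], TCP at [0.197, -0.593, 0.231] pointing down, gripper open.
Joint ranges: [-3.01, 3.01], [-1.01, 2.22], [0.06, 2.58], [-1.02, 4.17], [0.09, 2.62], [-3.14, 3.14]. Speed limits (rad/s): [2.57, 2.57, 3.14, 3.14, 3.14, 3.14].

## Interface

Orientations are given as a unit quaternion [w, x, y, z].
In Python, from plant import * gives the robot as it stands.
- The arm moves only by the tool jog_arm, never from a script. Its argument "targets" is a list of rows, each a list of 3 entries, a list of its own where there are three numbers: the shift along the tool's x, y, z in units of 25 mm (1.0 is 25 mm), then the turn, a rotation vector about the tool's x, y, z in units of 8 degrees (1.0 is 8 degrees), then the opening in per cent of the stroke, from 0 (shut) to 100 (fully open). A call has 1 to 8 rows; each row is the pose to reach, as a shift and turn from the pose commanded when the call began, along the tool's axes at that moment; what a row does not reach only later rows make up. A row lasts 1/8 s, in which the tool goes at most 62.5 mm and 10.7 degrees, less where a joint would pass 70% of its speed; a pose out of reach is approached as far as the arm can. A call with a gripper value outside its range is refused whole. The fingers move at their own pace and stop on an object; the grip force is fixed at half the most. Time passes only in rows, so rows that repeat a pose let the fingers close. It gives the time, the measured TCP pose, the force, the opening and the grip force at its end, in the units of the state.
- state(): the state, without advancing time (a new reading comes with each control period).
- grab_frame(name): name is "scene" or "top" or "wrist"; returns (picture, depth): 400x640x3 uint8, red, green, blue; 400x640 float32, m along the optical axis (not along the pixel's ray), 0 where there is no reading.
- camera_params(name): a dict with "fovy" (degrees; the focal length in pixels is half the picture's height over the tangent of half this angle, whatever the lens; pixels are square), "cx", "cy" (the principal point, pixels), "rvec" (rotation vector, rad) and "tvec" (3), from world to camera coordinates, as OpenCV has them; the wrist camera has in their place "hand_eye" (4x4, takes a point from camera to tool coordinates, whose origin is the TCP and whose axes are the flange's). Camera axes: x right, y down, z forward; pixel columns grow to the right and rows downward; lengths in m; the calibration is good to about 2 mm. A picture is of the moment at which its call begins: read the wrist's pose just before it. camera_params takes no time and is no camera call.
- job_done(): hands the job in; it is judged then, once.
The state is a dict: "time": time; "joint_pos": joint angles; "joint_vel": joint speeds; "joint_efforts": joint torques, N m; "tool_pos": TCP position; "tool_rot": TCP orientation; "contact_force": force on the tool from outside, world axes, zero at the start; "ft_torque": the same for the moment, N m; "gripper_width": opening from 0.0 (shut) to 1.0 (fully open); "grasp_force": force on a finger pad.
Only numpy, scipy, OpenCV 4.12 (cv2) and the standard library are available. Lean on these libraries where they do the work, as an engineer would, in place of code of your own. Each camera call takes 0.05 s, during which the arm holds its last target. There are 200 camera calls.

## Task

Open the little sample cabinet on the bench: lift the red-gripped paddle until its hidden pawl is clear, then swing the door gently round to about a right angle, let go, and leave the paddle sprung back down. How far the paddle must be lifted differs from day to day, so go by feel: do not tug at the door while it is still latched and do not force the paddle once it meets its stop. Leave the bottle, tubes, box and timer round the cabinet where they stand.

Things in the scene. Friction and masses are not known exactly. Their poses are not given: they have to be found in the camera images.
- cabinet: white cabinet with a grey door with clear window, 140 deep (x) x 200 wide (y) x 200 high, fixed to the bench. Origin at the centre of its underside; its -x axis points out of the front (door) side towards the robot, z up. The door's front face is 84 in front of the origin when shut. The place and yaw vary.
- paddle_grip (a point): centre of the paddle's red grip block, 26 long (x, out of the door) x 36 wide (y, along the door) x 16 thick, flat-sided, 60 out from the paddle's pivot (54 off the door's face), 158 above the bench while down, 42 below the cabinet's top. Pinch its sides (across its 36) from above; between the pads it turns stiffly unless the hand tips with it. A plate 24 wide, 6 thick joins it to the door. Axes turn with it
- door_hinge (a point): point on the door's vertical hinge line, at the height of the paddle's pivot (158 above the bench). The hinge is at the door's left edge seen from the robot; the paddle's level pivot axis lies 145 from it along the door (along this point's -y, which turns with the door), in the door's mid-plane, 6 behind its front face. Door 190 wide, 12 thick
- door (a joint): door angle in rad: 0 shut, grows as the free edge swings towards the robot and then to the left (clockwise seen from above), end of travel 1.75. Light friction, about 1 N at the grip; it stays where it is left.
- paddle (a joint): paddle angle, rad: 0 down, grows as the grip is lifted about the pivot. A spring pulls it down (2 to 5 N at the grip, rising slowly). The pawl comes free somewhere from 0.15 to 0.53 rad, which changes from start to start and can only be felt; 0.04 to 0.08 rad later the paddle meets a firm rubber stop (about 8 N per mm at the grip), where the pawl is always free
- keeper: the latch's keeper and stop, hidden in the cabinet; origin on the paddle's pivot axis when the door is shut. It bears force only if the door is pulled while latched (after 2 to 9 mm of free play) or the paddle is pressed on the stop; more than 15 N on it strains the latch. The stop's force is felt at the grip 0.9 times as large
- amber_flask: media bottle with amber contents and a blue cap, 69 diameter x 139, standing loose; origin at the centre of its underside.
- tube_a: 50 ml tube with blue cap and red contents, 35 diameter x 111, standing loose; origin at the centre of its underside.
- tube_b: 50 ml tube with blue cap and yellow contents, 35 diameter x 111, standing loose; origin at the centre of its underside.
- blue_box: blue box of slides, 34 x 82 x 66, loose; origin at the centre of its underside.
- timer: white bench timer with a red button, 58 x 68 x 20, loose; origin at the centre of its underside.

How it is judged:
By the outcome, as a careful person would: the job done as asked, in the order asked, and still so for the second after the job is handed in, with the robot touching nothing.
It also fails if it takes over 72 s, if anything falls off the work surface, if the arm or the gripper's body presses on something with over 40 N, if the wrist force passes 120 N, or if a joint passes its speed limit or range.

## Working session

There is one attempt and no reset: what is moved stays moved. The work goes in short steps, Python scripts to look and compute and a tool call to move; the robot and the scene stay as the last step left them, time stands still between calls to the robot, and variables do not carry over. Pictures are saved under pics/ and viewed, at most 10 in all, crops included, and the job is handed in when it is done.

Besides the shell and the picture viewer there is one more tool, called after ">>>" by a JSON object that holds its "op" and its "data", one argument or row to a line. jog_arm: Moves the arm, as the interface text tells. Its arguments: {"type":"object","properties":{"targets":{"type":"array"}},"required":["targets"]}

```bash
mkdir -p pics; cat > h.py <<'E'
from plant import *
import numpy as np, cv2
from scipy.spatial.transform import Rotation as R
def pts(name,dep,uv):
    c=camera_params(name); f=200/np.tan(np.radians(c['fovy'])/2)
    out=[]
    for u,v in uv:
        d=np.median(dep[v-1:v+2,u-1:u+2]); out.append([(u-c['cx'])/f*d,(v-c['cy'])/f*d,d])
    out=np.array(out)
    if 'hand_eye' in c:
        s=state(); q=s['tool_rot']; T=np.array(c['hand_eye'])
        p=out@T[:3,:3].T+T[:3,3]
        return R.from_quat([q[1],q[2],q[3],q[0]]).apply(p)+s['tool_pos']
    return (out-np.ravel(c['tvec']))@R.from_rotvec(np.ravel(c['rvec'])).as_matrix()
def save(name,fn):
    p,d=grab_frame(name); cv2.imwrite(f'pics/{fn}.png',p[:,:,::-1]); np.save(f'pics/{fn}.npy',d); return p,d
E
python3 - <<'E'
from h import *
for n in('scene','top'):
    save(n,n)
print(state())
E
```

```text
{'time': 0.1, 'joint_pos': array([-1.36900323e+00,  5.33205761e-02,  1.61413329e+00, -7.84394899e-06,
        1.47599769e+00, -1.19000611e-01]), 'joint_vel': array([ 0.00095519, -0.00059118, -0.0024787 ,  0.00060487,  0.00113733,
        0.00074371]), 'joint_efforts': array([ 6.17599635e-04, -3.94908607e+01, -3.71361673e+01, -1.18907706e-04,
        3.94296556e-03,  5.03104076e-06]), 'tool_pos': array([ 0.19696121, -0.59257077,  0.2301815 ]), 'tool_rot': array([-9.28490061e-04,  9.87163493e-01,  1.59710281e-01, -4.23653371e-05]), 'contact_force': array([ 0.07966311,  0.58428304, -0.31508256]), 'ft_torque': array([0.05703167, 0.02000457, 0.02273967]), 'grasp_force': 0.0, 'gripper_width': 0.997306586321898}
```

View pics/scene.png

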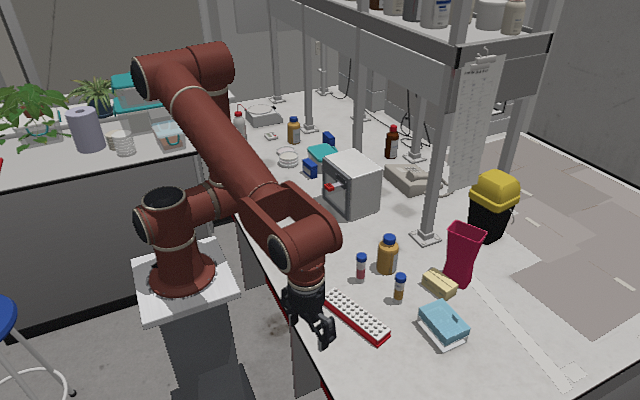

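View pics/top.png

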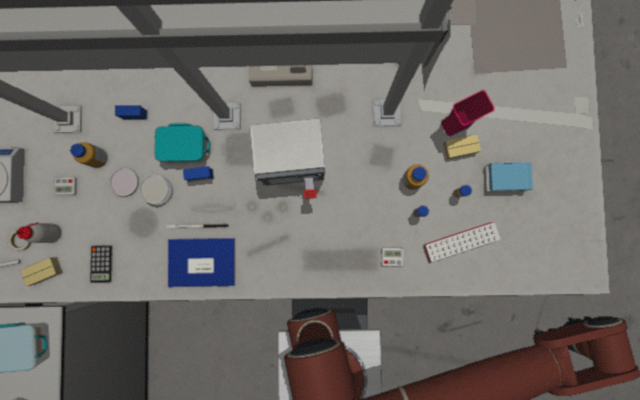

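The cabinet roof spans about (251,125)–(324,175) in the top view, and the red grip is near (310,190). I'll enlarge that area.

```bash
python3 - <<'E'
from h import *
p=cv2.imread('pics/top.png')[110:210,240:340]
cv2.imwrite('pics/crop1.png',cv2.resize(p,(600,600),interpolation=cv2.INTER_CUBIC))
d=np.load('pics/top.npy'); im=cv2.imread('pics/top.png').astype(int)
m=(im[:,:,2]>130)&(im[:,:,1]<80)&(im[:,:,0]<80); m[:, :290]=0;m[:,330:]=0;m[:170]=0;m[215:]=0
v,u=np.where(m);P=pts('top',d,list(zip(u,v)));print(P.round(3)[::6],P.mean(0),len(P))
# roof plane pts
v,u=np.mgrid[110:185,240:335];P=pts('top',d,list(zip(u.ravel(),v.ravel())))
r=P[(abs(P[:,2]-.2)<.01)];print(len(r),cv2.minAreaRect(r[:,:2].astype(np.float32)), cv2.boxPoints(cv2.minAreaRect(r[:,:2].astype(np.float32))))
E
```

```text
[[0.579 0.033 0.163]
 [0.576 0.05  0.168]
 [0.576 0.033 0.166]
 [0.573 0.047 0.167]
 [0.571 0.062 0.168]
 [0.57  0.042 0.168]
 [0.568 0.059 0.168]
 [0.565 0.059 0.166]
 [0.564 0.036 0.168]
 [0.562 0.045 0.166]
 [0.559 0.048 0.166]
 [0.559 0.03  0.166]
 [0.556 0.045 0.164]] [0.56693947 0.04505767 0.16411186] 78
3808 ((0.6941044926643372, 0.10615266859531403), (0.15629306435585022, 0.20051489770412445), 4.595442295074463) [[ 6.0817659e-01  1.9982676e-01]
 [ 6.2424183e-01 -4.3554232e-05]
 [ 7.8003240e-01  1.2478575e-02]
 [ 7.6396716e-01  2.1234889e-01]]
```

View pics/crop1.png

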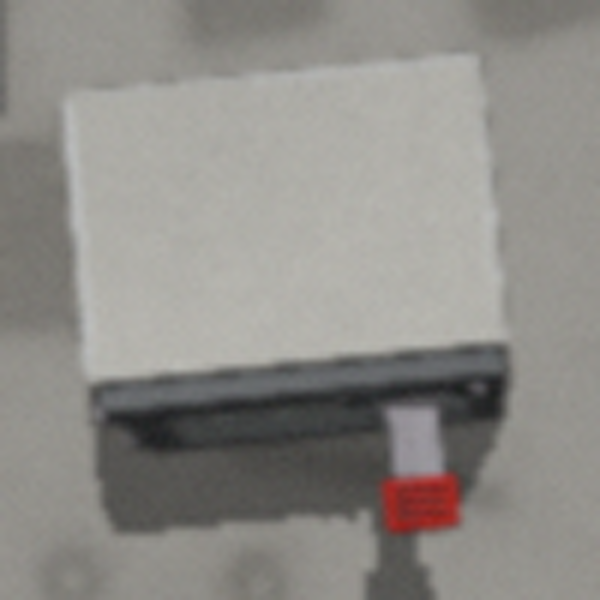

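Cabinet yaw is about 4.6°, with its origin near (0.701, 0.107) and the grip at (0.567, 0.045), which agrees with the given geometry. I'll approach with tool x pointing out of the door, so joint 6 has range left for the swing.

```bash
cat >> h.py <<'E'
yaw=np.radians(4.6); o=np.array([-np.cos(yaw),-np.sin(yaw),0]); l=np.array([-np.sin(yaw),np.cos(yaw),0]); dn=np.array([0,0,-1.])
Rg=R.from_matrix(np.c_[o,l,dn])
def cur():
    s=state(); q=s['tool_rot']; return np.array(s['tool_pos']),R.from_quat([q[1],q[2],q[3],q[0]])
def rel(p1,R1,p0=None,R0=None):
    if p0 is None: p0,R0=cur()
    return (R0.inv().apply(p1-p0)/.025).round(3),(np.degrees((R0.inv()*R1).as_rotvec())/8).round(3)
E
python3 - <<'E'
from h import *
print(rel(np.array([.5668,.0455,.25]),Rg))
E
```

```text
(array([ 22.087, -19.558,  -0.752]), array([-0.0000e+00, -1.9000e-02, -2.0777e+01]))
```

>>> {"op": "jog_arm", "data": {
  "targets": [
    [[1.4, -1.2, -1], [0, 0, -1.3], 100],
    [[2.8, -2.4, -1], [0, 0, -2.6], 100],
    [[4.2, -3.6, -1], [0, 0, -3.9], 100],
    [[5.6, -4.9, -1], [0, 0, -5.2], 100],
    [[7, -6.1, -1], [0, 0, -6.5], 100],
    [[8.4, -7.4, -1], [0, 0, -7.8], 100],
    [[9.7, -8.6, -1], [0, 0, -9.1], 100],
    [[11, -9.8, -1], [0, 0, -10.4], 100]
  ]
}}

```text
time: 1.1
tool_pos: [0.3811, -0.2723, 0.2558]
tool_rot: [-0.0, 0.63, 0.777, 0.0]
contact_force: [0.4, -0.4, 1.0]
gripper_width: 0.995
grasp_force: 0.0
```

```bash
python3 - <<'E'
from h import *
print(rel(np.array([.5668,.0455,.25]),Rg),state()['joint_pos'].round(2))
E
```

```text
(array([10.906,  9.893,  0.236]), array([ 1.0000e-03, -4.0000e-03, -1.0336e+01])) [-0.78 -0.35  1.93  0.    1.56 -0.99]
```

>>> {"op": "jog_arm", "data": {
  "targets": [
    [[1.4, 1.2, 0.2], [0, 0, -1.3], 100],
    [[2.8, 2.5, 0.2], [0, 0, -2.6], 100],
    [[4.2, 3.7, 0.2], [0, 0, -3.9], 100],
    [[5.6, 5, 0.2], [0, 0, -5.2], 100],
    [[7, 6.2, 0.2], [0, 0, -6.5], 100],
    [[8.4, 7.5, 0.2], [0, 0, -7.8], 100],
    [[9.7, 8.7, 0.2], [0, 0, -9.1], 100],
    [[10.9, 9.9, 0.2], [0, 0, -10.34], 100]
  ]
}}

```text
time: 2.1
tool_pos: [0.5689, 0.0443, 0.2507]
tool_rot: [-0.0, -0.041, 0.999, -0.0]
contact_force: [0.4, -1.2, 0.5]
gripper_width: 1.001
grasp_force: 0.0
```

```bash
python3 - <<'E'
from h import *
print(rel(np.array([.5668,.0455,.137]),Rg),state()['joint_pos'].round(2))
im,d=save('wrist','w1'); im=im[:,:,::-1].astype(int)
m=((im[:,:,2]>120)&(im[:,:,1]<80)&(im[:,:,0]<80)).astype(np.uint8)
n,L,S,C=cv2.connectedComponentsWithStats(m);k=1+np.argmax(S[1:,4]);print(S[k],C[k])
v,u=np.where((L==k));P=pts('wrist',d,list(zip(u,v)));t=P[(abs(P[:,2]-.166)<.006)]
print(len(P),len(t),cv2.minAreaRect(t[:,:2].astype(np.float32)),t.mean(0))
E
```

```text
(array([0.074, 0.054, 4.549]), array([-0.   , -0.006,  0.008])) [-0.05 -0.09  1.72 -0.    1.51 -1.7 ]
[ 307  188   47   32 1202] [329.66389351 203.12146423]
1202 1141 ((0.5705731511116028, 0.0507621243596077), (0.026860466226935387, 0.03508109599351883), 4.567266464233398) [0.56904538 0.05031938 0.16710077]
```

View pics/w1.png

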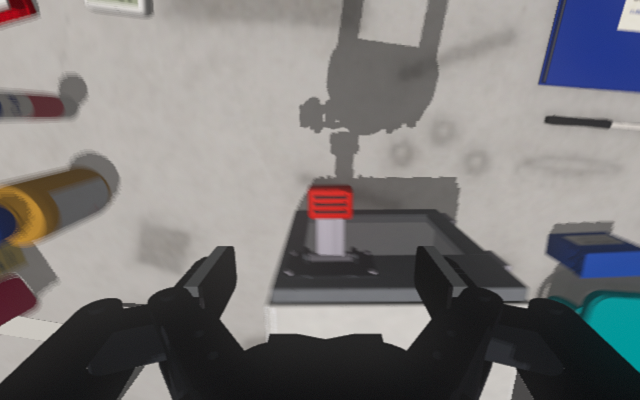

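The picture shows the red grip at (330,203), centred between the open fingers. The wrist camera puts it at (0.570, 0.050), yaw 4.57°. Descending there.

>>> {"op": "jog_arm", "data": {
  "targets": [
    [[-0.05, 0.23, 1.5], [0, 0, 0], 100],
    [[-0.05, 0.23, 3], [0, 0, 0], 100],
    [[-0.05, 0.23, 4], [0, 0, 0], 80],
    [[-0.05, 0.23, 4.55], [0, 0, 0], 65],
    [[-0.05, 0.23, 4.55], [0, 0, 0], 60],
    [[-0.05, 0.23, 4.55], [0, 0, 0], 60]
  ]
}}

```text
time: 2.9
tool_pos: [0.5702, 0.0485, 0.139]
tool_rot: [0.001, -0.037, 0.999, -0.0]
contact_force: [0.1, 0.5, 0.2]
gripper_width: 0.598
grasp_force: 0.0
```

```bash
python3 - <<'E'
from h import *
print(cur()[0],rel(np.array([.570,.050,.137]),Rg),state()['gripper_width'])
im,d=save('wrist','w2'); im=im[:,:,::-1].astype(int)
m=((im[:,:,2]>120)&(im[:,:,1]<80)&(im[:,:,0]<80)).astype(np.uint8)
v,u=np.where(m);P=pts('wrist',d,list(zip(u,v)));t=P[(abs(P[:,2]-.166)<.006)&(abs(P[:,0]-.57)<.03)&(abs(P[:,1]-.05)<.04)]
print(len(P),len(t),cv2.minAreaRect(t[:,:2].astype(np.float32)),t.mean(0))
E
```

```text
[0.57023048 0.0484733  0.13898902] (array([0.005, 0.062, 0.08 ]), array([-0.002,  0.016, -0.038])) 0.5982609368544723
2173 2170 ((0.5680701732635498, 0.04585742577910423), (0.023148221895098686, 0.03310176730155945), 5.08095121383667) [0.56670946 0.04635342 0.16757495]
```

View pics/w2.png

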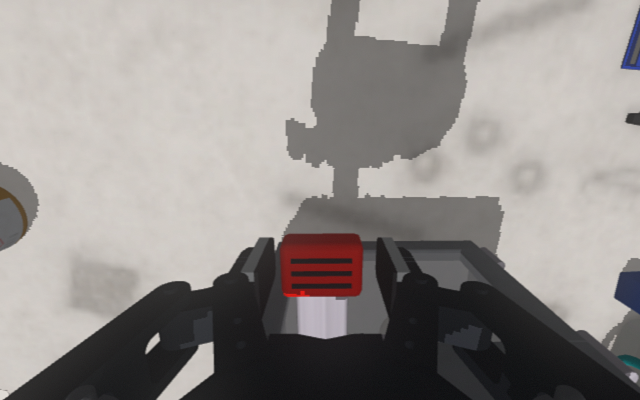

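The grip spans columns 281–362 and the pads' inner edges are at 274 and 377. The grip is therefore about 2 mm toward −y, so I'll correct and close.

>>> {"op": "jog_arm", "data": {
  "targets": [
    [[0.07, -0.07, 0.04], [0, 0, -0.02], 60],
    [[0.07, -0.07, 0.04], [0, 0, -0.02], 50],
    [[0.07, -0.07, 0.04], [0, 0, -0.02], 38],
    [[0.07, -0.07, 0.04], [0, 0, -0.02], 30],
    [[0.07, -0.07, 0.04], [0, 0, -0.02], 30],
    [[0.07, -0.07, 0.04], [0, 0, -0.02], 30]
  ]
}}

```text
time: 3.7
tool_pos: [0.5679, 0.0466, 0.1371]
tool_rot: [0.0, -0.039, 0.999, -0.0]
contact_force: [-2.4, -0.5, 4.3]
gripper_width: 0.409
grasp_force: 60.2
```

>>> {"op": "jog_arm", "data": {
  "targets": [
    [[0.028, 0, -0.085], [0, 0.25, 0], 30],
    [[0.053, 0, -0.17], [0, 0.501, 0], 30],
    [[0.075, 0, -0.256], [0, 0.752, 0], 30],
    [[0.094, 0, -0.343], [0, 1.003, 0], 30],
    [[0.094, 0, -0.343], [0, 1.003, 0], 30]
  ]
}}

```text
time: 4.32
tool_pos: [0.5655, 0.0464, 0.145]
tool_rot: [-0.07, -0.039, 0.997, -0.003]
contact_force: [-3.4, -0.5, 4.6]
gripper_width: 0.409
grasp_force: 60.1
```

```bash
python3 - <<'E'
from h import *
s=state();p,r=cur();print(s['contact_force'],s['ft_torque'],r.as_matrix()[:,2], s['grasp_force'])
E
```

```text
[-3.4420213  -0.50902625  4.63896965] [-0.14135036  0.10054608  0.03696403] [-0.13959037 -0.01107783 -0.99014737] 60.06780445575714
```

```bash
python3 - <<'E'
from h import *
im,d=save('wrist','w3'); 
im=im[:,:,::-1].astype(int)
m=((im[:,:,2]>100)&(im[:,:,1]<80)&(im[:,:,0]<80)).astype(np.uint8)
v,u=np.where(m);print(v.min(),v.max(),u.min(),u.max());P=pts('wrist',d,list(zip(u,v)))
P=P[(P[:,2]>.15)&(abs(P[:,0]-.565)<.04)]
A=np.c_[P[:,0]-.568,P[:,1]-.047,np.ones(len(P))];print(np.linalg.lstsq(A,P[:,2],rcond=None)[0],P.mean(0),len(P))
print(state()['contact_force'],state()['tool_pos'])
E
```

```text
240 303 285 365
[-0.11331857 -0.00473476  0.17494734] [0.56730823 0.04599682 0.17503048] 2971
[-2.58940157 -1.05388981  2.9281091 ] [0.56550749 0.04645295 0.14508727]
```

View pics/w3.png

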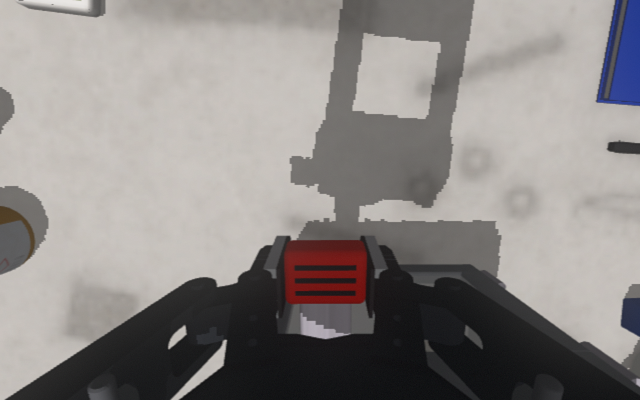

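The grip has tilted about 0.12 rad with the hand, so the paddle follows. From here I'll go on in small felt steps.

>>> {"op": "jog_arm", "data": {
  "targets": [
    [[0.016, 0, -0.048], [0, 0.143, 0], 30],
    [[0.032, 0, -0.097], [0, 0.286, 0], 30],
    [[0.032, 0, -0.097], [0, 0.286, 0], 30]
  ]
}}

```text
time: 4.75
tool_pos: [0.565, 0.0464, 0.1476]
tool_rot: [-0.09, -0.039, 0.995, -0.004]
contact_force: [-2.5, -1.1, 3.4]
gripper_width: 0.414
grasp_force: 60.0
```

>>> {"op": "jog_arm", "data": {
  "targets": [
    [[0.016, 0, -0.048], [0, 0.143, 0], 30],
    [[0.016, 0, -0.048], [0, 0.143, 0], 30]
  ]
}}

```text
time: 5.0
tool_pos: [0.5648, 0.0464, 0.1489]
tool_rot: [-0.1, -0.039, 0.994, -0.004]
contact_force: [-2.4, -0.8, 2.9]
gripper_width: 0.41
grasp_force: 60.0
```

>>> {"op": "jog_arm", "data": {
  "targets": [
    [[0.016, 0, -0.048], [0, 0.143, 0], 30],
    [[0.016, 0, -0.048], [0, 0.143, 0], 30]
  ]
}}

```text
time: 5.25
tool_pos: [0.5647, 0.0464, 0.1502]
tool_rot: [-0.11, -0.039, 0.993, -0.004]
contact_force: [-1.3, -0.9, 4.2]
gripper_width: 0.411
grasp_force: 60.0
```

>>> {"op": "jog_arm", "data": {
  "targets": [
    [[0.016, 0, -0.048], [0, 0.143, 0], 30],
    [[0.016, 0, -0.048], [0, 0.143, 0], 30]
  ]
}}

```text
time: 5.5
tool_pos: [0.5645, 0.0464, 0.1514]
tool_rot: [-0.12, -0.039, 0.992, -0.005]
contact_force: [-2.2, -0.8, 1.9]
gripper_width: 0.41
grasp_force: 60.0
```

>>> {"op": "jog_arm", "data": {
  "targets": [
    [[0.016, 0, -0.048], [0, 0.143, 0], 30],
    [[0.016, 0, -0.048], [0, 0.143, 0], 30]
  ]
}}

```text
time: 5.75
tool_pos: [0.5644, 0.0464, 0.1527]
tool_rot: [-0.13, -0.039, 0.991, -0.005]
contact_force: [-2.5, -1.6, 2.8]
gripper_width: 0.411
grasp_force: 60.0
```

>>> {"op": "jog_arm", "data": {
  "targets": [
    [[0.016, 0, -0.048], [0, 0.143, 0], 30],
    [[0.016, 0, -0.048], [0, 0.143, 0], 30]
  ]
}}

```text
time: 6.0
tool_pos: [0.5643, 0.0464, 0.1539]
tool_rot: [-0.14, -0.039, 0.989, -0.005]
contact_force: [-2.5, -2.2, 3.3]
gripper_width: 0.407
grasp_force: 60.0
```

>>> {"op": "jog_arm", "data": {
  "targets": [
    [[0.016, 0, -0.048], [0, 0.143, 0], 30],
    [[0.016, 0, -0.048], [0, 0.143, 0], 30]
  ]
}}

```text
time: 6.25
tool_pos: [0.5642, 0.0464, 0.1552]
tool_rot: [-0.15, -0.038, 0.988, -0.006]
contact_force: [-1.8, -2.4, 3.0]
gripper_width: 0.409
grasp_force: 60.0
```

>>> {"op": "jog_arm", "data": {
  "targets": [
    [[0.016, 0, -0.048], [0, 0.143, 0], 30],
    [[0.016, 0, -0.048], [0, 0.143, 0], 30]
  ]
}}

```text
time: 6.5
tool_pos: [0.5642, 0.0464, 0.1565]
tool_rot: [-0.16, -0.038, 0.986, -0.006]
contact_force: [-2.1, -2.7, 3.7]
gripper_width: 0.41
grasp_force: 60.0
```

>>> {"op": "jog_arm", "data": {
  "targets": [
    [[0.016, 0, -0.048], [0, 0.143, 0], 30],
    [[0.016, 0, -0.048], [0, 0.143, 0], 30]
  ]
}}

```text
time: 6.75
tool_pos: [0.5641, 0.0464, 0.1576]
tool_rot: [-0.17, -0.038, 0.985, -0.007]
contact_force: [-3.2, -2.4, 2.7]
gripper_width: 0.411
grasp_force: 59.9
```

```bash
python3 - <<'E'
from h import *
im,d=grab_frame('wrist'); f=[state()['contact_force']]
for i in range(3): grab_frame('top');f.append(state()['contact_force'])
print(np.round(f,1),state()['ft_torque'])
im=im[:,:,::-1].astype(int)
m=((im[:,:,2]>100)&(im[:,:,1]<80)&(im[:,:,0]<80)).astype(np.uint8)
v,u=np.where(m);print(v.min(),v.max(),u.min(),u.max());P=pts('wrist',d,list(zip(u,v)))
P=P[(P[:,2]>.15)&(abs(P[:,0]-.565)<.04)]
A=np.c_[P[:,0]-.568,P[:,1]-.047,np.ones(len(P))];print(np.linalg.lstsq(A,P[:,2],rcond=None)[0],P.mean(0),len(P))
E
```

```text
[[-3.4 -2.7  3. ]
 [-3.4 -2.6  2.6]
 [-2.7 -2.9  2.2]
 [-2.7 -2.6  2.4]] [-0.4555237  -0.13781209  0.0706329 ]
17 302 0 365
[-0.28615803 -0.01487555  0.1874611 ] [0.57095872 0.04641614 0.18662312] 2863
  return _methods._mean(a, axis=axis, dtype=dtype,
  ret = ret.dtype.type(ret / rcount)
```

>>> {"op": "jog_arm", "data": {
  "targets": [
    [[0.016, 0, -0.048], [0, 0.143, 0], 30],
    [[0.016, 0, -0.048], [0, 0.143, 0], 30]
  ]
}}

```text
time: 7.2
tool_pos: [0.564, 0.0464, 0.1586]
tool_rot: [-0.179, -0.038, 0.983, -0.007]
contact_force: [-4.0, -2.6, 0.9]
gripper_width: 0.411
grasp_force: 59.8
```

>>> {"op": "jog_arm", "data": {
  "targets": [
    [[0.008, 0, -0.024], [0, 0.071, 0], 30],
    [[0.008, 0, -0.024], [0, 0.071, 0], 30]
  ]
}}

```text
time: 7.45
tool_pos: [0.5639, 0.0464, 0.1589]
tool_rot: [-0.184, -0.038, 0.982, -0.007]
contact_force: [-2.8, -3.1, -1.3]
gripper_width: 0.41
grasp_force: 60.3
```

```bash
python3 - <<'E'
from h import *
f=[state()['contact_force']]
for i in range(3): grab_frame('top');f.append(state()['contact_force'])
print(np.round(f,1),state()['ft_torque'],cur()[0])
E
```

```text
[[-2.8 -3.1 -1.3]
 [-3.7 -2.7 -2. ]
 [-2.8 -3.2 -2.3]
 [-3.5 -2.8 -2.8]] [-0.34601781 -0.34501098  0.20912012] [0.56393195 0.04641324 0.15902704]
```

The stop is felt: force changed by about 5 N and the lift yielded less than commanded. I'll back off slightly (the pawl is still free there), then start the swing.

```bash
cat >> h.py <<'E'
H=np.array([.616,.1957,.158])
def swing(degs):
    p,r=cur()
    for g in degs:
        Q=R.from_rotvec([0,0,-np.radians(g)])
        a,b=rel(H+Q.apply(p-H),Q*r); print(g,a.round(2),b.round(2))
E
python3 -c "
from h import *
swing([1,2,3,4]); print(state()['joint_pos'].round(2))"
```

```text
1 [0.09 0.04 0.04] [-0.04 -0.    0.12]
2 [0.19 0.09 0.07] [-0.09 -0.    0.23]
3 [0.28 0.14 0.11] [-0.14 -0.    0.35]
4 [0.37 0.19 0.14] [-0.18 -0.    0.47]
[-0.03  0.22  1.59 -0.04  1.7  -1.68]
```

>>> {"op": "jog_arm", "data": {
  "targets": [
    [[-0.012, 0, 0.036], [0, -0.107, 0], 30],
    [[-0.012, 0, 0.036], [0, -0.107, 0], 30]
  ]
}}

```text
time: 7.85
tool_pos: [0.564, 0.0464, 0.1583]
tool_rot: [-0.176, -0.038, 0.984, -0.007]
contact_force: [-2.7, -2.6, -3.5]
gripper_width: 0.406
grasp_force: 60.2
```

>>> {"op": "jog_arm", "data": {
  "targets": [
    [[0.05, 0.02, 0.02], [-0.02, 0, 0.06], 30],
    [[0.09, 0.04, 0.04], [-0.04, 0, 0.12], 30],
    [[0.14, 0.06, 0.05], [-0.06, 0, 0.17], 30],
    [[0.19, 0.09, 0.07], [-0.09, 0, 0.23], 30],
    [[0.19, 0.09, 0.07], [-0.09, 0, 0.23], 30]
  ]
}}

```text
time: 8.48
tool_pos: [0.5586, 0.0484, 0.1586]
tool_rot: [-0.177, -0.021, 0.984, -0.003]
contact_force: [-1.1, -2.6, -5.5]
gripper_width: 0.41
grasp_force: 60.3
```

```bash
python3 - <<'E'
from h import *
f=[]
for i in range(3): grab_frame('top');f.append(state()['contact_force'])
print(np.round(f,1),cur()[0]);swing([1,2,3,4,5])
E
```

```text
[[-1.2 -1.9 -4.7]
 [-1.3 -2.3 -5.4]
 [-1.8 -2.3 -4.6]] [0.55859014 0.04837224 0.15861828]
1 [0.09 0.04 0.04] [-0.04 -0.    0.12]
2 [0.19 0.09 0.07] [-0.09 -0.    0.23]
3 [0.28 0.14 0.1 ] [-0.13 -0.    0.35]
4 [0.37 0.19 0.14] [-0.17 -0.    0.47]
5 [0.46 0.24 0.17] [-0.22 -0.    0.59]
```

>>> {"op": "jog_arm", "data": {
  "targets": [
    [[0.09, 0.04, 0.04], [-0.04, 0, 0.12], 30],
    [[0.19, 0.09, 0.07], [-0.09, 0, 0.23], 30],
    [[0.28, 0.14, 0.1], [-0.13, 0, 0.35], 30],
    [[0.28, 0.14, 0.1], [-0.13, 0, 0.35], 30]
  ]
}}

```text
time: 9.12
tool_pos: [0.5511, 0.0515, 0.1589]
tool_rot: [-0.177, 0.004, 0.984, 0.001]
contact_force: [-0.8, -0.8, -3.9]
gripper_width: 0.407
grasp_force: 60.4
```

```bash
python3 - <<'E'
from h import *
f=[]
for i in range(2): grab_frame('top');f.append(state()['contact_force'])
print(np.round(f,1),cur()[0]);swing([2,4,6,9,12,15,18,20])
E
```

```text
[[-0.6 -2.1 -4.1]
 [-1.  -1.5 -3.6]] [0.55121605 0.05148837 0.1588579 ]
2 [0.19 0.09 0.07] [-0.09 -0.    0.23]
4 [0.37 0.19 0.14] [-0.17 -0.    0.47]
6 [0.55 0.3  0.21] [-0.26 -0.    0.7 ]
9 [0.82 0.47 0.3 ] [-0.39 -0.    1.06]
12 [1.08 0.66 0.4 ] [-0.52 -0.    1.41]
15 [1.32 0.86 0.49] [-0.65 -0.    1.76]
18 [1.56 1.07 0.58] [-0.78 -0.    2.11]
20 [1.71 1.22 0.64] [-0.87 -0.    2.34]
```

Door is open with no tug felt; continuing the swing.

>>> {"op": "jog_arm", "data": {
  "targets": [
    [[0.19, 0.09, 0.07], [-0.09, 0, 0.23], 30],
    [[0.37, 0.19, 0.14], [-0.17, 0, 0.47], 30],
    [[0.55, 0.3, 0.21], [-0.26, 0, 0.7], 30],
    [[0.82, 0.47, 0.3], [-0.39, 0, 1.06], 30],
    [[1.08, 0.66, 0.4], [-0.52, 0, 1.41], 30],
    [[1.32, 0.86, 0.49], [-0.65, 0, 1.76], 30],
    [[1.56, 1.07, 0.58], [-0.78, 0, 2.11], 30],
    [[1.71, 1.22, 0.64], [-0.87, 0, 2.34], 30]
  ]
}}

```text
time: 10.22
tool_pos: [0.5056, 0.0824, 0.1587]
tool_rot: [-0.174, 0.176, 0.968, 0.032]
contact_force: [-1.7, -3.7, -3.3]
gripper_width: 0.413
grasp_force: 60.5
```

```bash
python3 - <<'E'
from h import *
f=[]
for i in range(2): grab_frame('top');f.append(state()['contact_force'])
p,r=cur();print(np.round(f,1),p,r.as_matrix().round(3),state()['joint_pos'].round(2));
print(np.hypot(*(p-H)[:2]));swing([3,6,9,12,15,18,20,22])
E
```

```text
[[-2.4 -2.8 -2.7]
 [-2.4 -2.8 -3.2]] [0.50548357 0.08239951 0.15879495] [[-0.878  0.351 -0.326]
 [ 0.328  0.937  0.123]
 [ 0.348  0.001 -0.938]] [-0.04  0.06  1.76  0.11  1.66 -1.27]
0.15827470597345425
3 [0.28 0.14 0.1 ] [-0.13 -0.    0.35]
6 [0.56 0.3  0.21] [-0.26 -0.    0.7 ]
9 [0.82 0.47 0.3 ] [-0.39 -0.    1.06]
12 [1.08 0.66 0.4 ] [-0.52 -0.    1.41]
15 [1.32 0.86 0.49] [-0.65 -0.    1.76]
18 [1.56 1.07 0.58] [-0.78 -0.    2.11]
20 [1.71 1.22 0.64] [-0.87 -0.    2.34]
22 [1.86 1.38 0.69] [-0.96 -0.    2.58]
```

>>> {"op": "jog_arm", "data": {
  "targets": [
    [[0.28, 0.14, 0.1], [-0.13, 0, 0.35], 30],
    [[0.56, 0.3, 0.21], [-0.26, 0, 0.7], 30],
    [[0.82, 0.47, 0.3], [-0.39, 0, 1.06], 30],
    [[1.08, 0.66, 0.4], [-0.52, 0, 1.41], 30],
    [[1.32, 0.86, 0.49], [-0.65, 0, 1.76], 30],
    [[1.56, 1.07, 0.58], [-0.78, 0, 2.11], 30],
    [[1.71, 1.22, 0.64], [-0.87, 0, 2.34], 30],
    [[1.86, 1.38, 0.69], [-0.96, 0, 2.58], 30]
  ]
}}

```text
time: 11.32
tool_pos: [0.471, 0.1319, 0.1587]
tool_rot: [-0.165, 0.357, 0.917, 0.064]
contact_force: [-4.0, -4.0, -2.4]
gripper_width: 0.412
grasp_force: 60.7
```

```bash
python3 - <<'E'
from h import *
f=[]
for i in range(2): grab_frame('top');f.append(state()['contact_force'])
p,r=cur();print(np.round(f,1),p,state()['joint_pos'].round(2));m=r.as_matrix()
print(184.6-np.degrees(np.arctan2(m[1,0],m[0,0])),np.hypot(*(p-H)[:2]));swing([3,6,9,12,15,18,20,22])
E
```

```text
[[-3.7 -3.  -1.7]
 [-3.8 -3.1 -2.2]] [0.47086559 0.13207064 0.15868919] [-0.01 -0.06  1.88  0.23  1.59 -0.87]
47.11219491487731 0.1584698515302151
3 [0.28 0.14 0.1 ] [-0.13  0.    0.35]
6 [0.56 0.3  0.21] [-0.26  0.    0.7 ]
9 [0.82 0.47 0.3 ] [-0.39  0.    1.05]
12 [1.08 0.66 0.4 ] [-0.52  0.    1.41]
15 [1.32 0.86 0.49] [-0.65  0.    1.76]
18 [1.56 1.08 0.58] [-0.78  0.    2.11]
20 [1.71 1.23 0.64] [-0.87  0.    2.34]
22 [1.86 1.38 0.69] [-0.96  0.    2.58]
```

>>> {"op": "jog_arm", "data": {
  "targets": [
    [[0.28, 0.14, 0.1], [-0.13, 0, 0.35], 30],
    [[0.56, 0.3, 0.21], [-0.26, 0, 0.7], 30],
    [[0.82, 0.47, 0.3], [-0.39, 0, 1.06], 30],
    [[1.08, 0.66, 0.4], [-0.52, 0, 1.41], 30],
    [[1.32, 0.86, 0.49], [-0.65, 0, 1.76], 30],
    [[1.56, 1.07, 0.58], [-0.78, 0, 2.11], 30],
    [[1.71, 1.22, 0.64], [-0.87, 0, 2.34], 30],
    [[1.86, 1.38, 0.69], [-0.96, 0, 2.58], 30]
  ]
}}

```text
time: 12.42
tool_pos: [0.4575, 0.1911, 0.1587]
tool_rot: [-0.15, 0.526, 0.832, 0.094]
contact_force: [-4.6, -3.1, -2.1]
gripper_width: 0.408
grasp_force: 60.8
```

```bash
python3 - <<'E'
from h import *
f=[]
for i in range(2): grab_frame('top');f.append(state()['contact_force'])
p,r=cur();print(np.round(f,1),p,state()['joint_pos'].round(2));m=r.as_matrix()
print(184.6-np.degrees(np.arctan2(m[1,0],m[0,0])),np.hypot(*(p-H)[:2]));swing([21])
E
```

```text
[[-5.1 -2.2 -1.2]
 [-5.4 -2.1 -2.6]] [0.45738048 0.19129126 0.15866779] [ 0.06 -0.15  1.96  0.33  1.48 -0.44]
69.11519870547049 0.15868077271279632
21 [1.79 1.31 0.67] [-0.92  0.    2.46]
```

>>> {"op": "jog_arm", "data": {
  "targets": [
    [[0.28, 0.14, 0.1], [-0.13, 0, 0.35], 30],
    [[0.56, 0.3, 0.21], [-0.26, 0, 0.7], 30],
    [[0.82, 0.47, 0.3], [-0.39, 0, 1.06], 30],
    [[1.08, 0.66, 0.4], [-0.52, 0, 1.41], 30],
    [[1.32, 0.86, 0.49], [-0.65, 0, 1.76], 30],
    [[1.56, 1.07, 0.58], [-0.78, 0, 2.11], 30],
    [[1.79, 1.31, 0.67], [-0.92, 0, 2.46], 30],
    [[1.79, 1.31, 0.67], [-0.92, 0, 2.46], 30]
  ]
}}

```text
time: 13.52
tool_pos: [0.4662, 0.2487, 0.1586]
tool_rot: [-0.131, 0.668, 0.723, 0.12]
contact_force: [-5.6, -0.7, -1.5]
gripper_width: 0.412
grasp_force: 60.9
```

```bash
python3 - <<'E'
from h import *
p,r=cur();m=r.as_matrix()
print(184.6-np.degrees(np.arctan2(m[1,0],m[0,0])),np.hypot(*(p-H)[:2]),state()['contact_force'],state()['joint_pos'].round(2))
for t in (.08,.16,.24,.335): print(t,((60*(np.cos(t)-1)-21*np.sin(t))/25).round(3),((60*np.sin(t)+21*(np.cos(t)-1))/25).round(3),(np.degrees(-t)/8).round(3))
E
```

```text
90.10214671118837 0.15886036535473275 [-5.63070151 -0.71612324 -1.48360156] [ 0.16 -0.18  1.99  0.37  1.32 -0.01]
0.08 -0.075 0.189 -0.573
0.16 -0.164 0.372 -1.146
0.24 -0.268 0.546 -1.719
0.335 -0.41 0.742 -2.399
```

>>> {"op": "jog_arm", "data": {
  "targets": [
    [[-0.075, 0, 0.189], [0, -0.573, 0], 30],
    [[-0.164, 0, 0.372], [0, -1.146, 0], 30],
    [[-0.268, 0, 0.546], [0, -1.719, 0], 30],
    [[-0.356, 0, 0.672], [0, -2.149, 0], 30],
    [[-0.356, 0, 0.672], [0, -2.149, 0], 30]
  ]
}}

```text
time: 14.15
tool_pos: [0.4665, 0.2464, 0.1398]
tool_rot: [-0.021, 0.679, 0.734, 0.019]
contact_force: [-6.1, -2.1, -0.4]
gripper_width: 0.411
grasp_force: 61.0
```

>>> {"op": "jog_arm", "data": {
  "targets": [
    [[0, 0, 0], [0, 0, 0], 45],
    [[0, 0, 0], [0, 0, 0], 55],
    [[0, 0, 0], [0, 0, 0], 65],
    [[0, 0, 0], [0, 0, 0], 70],
    [[0, 0, 0], [0, 0, 0], 70]
  ]
}}

```text
time: 14.78
tool_pos: [0.4678, 0.2457, 0.14]
tool_rot: [-0.02, 0.679, 0.734, 0.02]
contact_force: [0.0, -0.3, -0.5]
gripper_width: 0.699
grasp_force: 0.0
```

```bash
python3 - <<'E'
from h import *
save('wrist','w4'); p,r=cur(); print(p,r.as_matrix()[:,2],state()['contact_force'])
E
```

```text
[0.46776501 0.24572849 0.13993481] [-0.00199866  0.05690731 -0.99837747] [ 0.00347355 -0.13103844 -0.69272435]
```

View pics/w4.png

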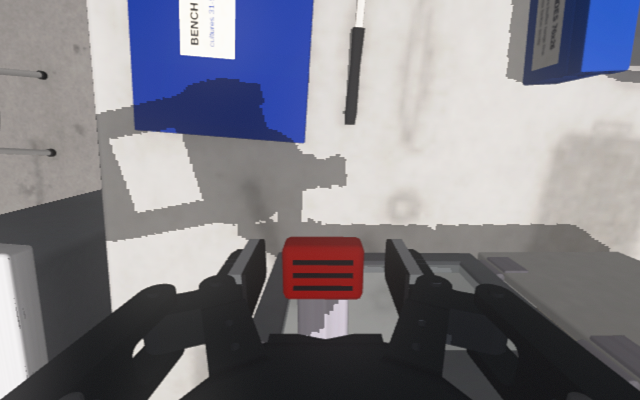

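The grip at columns 284–363 is free, with gaps to both pads (inner edges near 265 and 387). I'll withdraw straight up along the tool axis.

>>> {"op": "jog_arm", "data": {
  "targets": [
    [[0, 0, -0.5], [0, 0, 0], 70],
    [[0, 0, -1.5], [0, 0, 0], 70],
    [[0, 0, -3], [0, 0, 0], 70],
    [[0, 0, -5], [0, 0, 0], 70],
    [[0, 0, -5], [0, 0, 0], 70]
  ]
}}

```text
time: 15.45
tool_pos: [0.4705, 0.2393, 0.2716]
tool_rot: [-0.017, 0.679, 0.734, 0.025]
contact_force: [0.6, 0.8, -0.2]
gripper_width: 0.7
grasp_force: 0.0
```

```bash
python3 - <<'E'
from h import *
im,d=save('wrist','w5')
p,_=grab_frame('scene');p=p[80:280,220:460,::-1]
q,_=grab_frame('top');q=q[100:300,200:440,::-1]
cv2.imwrite('pics/fin.png',cv2.resize(np.vstack([p,q]),None,fx=1.5,fy=1.5,interpolation=cv2.INTER_CUBIC))
im=im[:,:,::-1].astype(int)
m=((im[:,:,2]>110)&(im[:,:,1]<80)&(im[:,:,0]<80)).astype(np.uint8)
n,L,S,C=cv2.connectedComponentsWithStats(m);k=1+np.argmax(S[1:,4]);v,u=np.where(L==k)
P=pts('wrist',d,list(zip(u,v)));P=P[abs(P[:,2]-.166)<.006];print(cv2.minAreaRect(P[:,:2].astype(np.float32)),P.mean(0))
E
```

```text
((0.0, 0.0), (0.0, 0.0), 0.0) [nan nan nan]
  return _methods._mean(a, axis=axis, dtype=dtype,
  ret = ret.dtype.type(ret / rcount)
<stdin>:9: RuntimeWarning: Mean of empty slice.
  ret = um.true_divide(
```

View pics/fin.png

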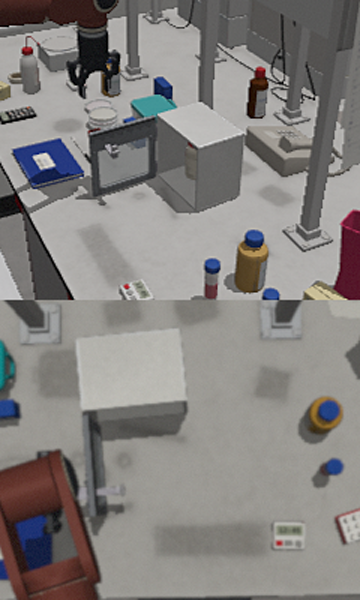

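The door stands at about 90° with the items round it undisturbed. One check that the paddle is down, then I hand in.

```bash
python3 - <<'E'
from h import *
im=cv2.imread('pics/w5.png').astype(int);d=np.load('pics/w5.npy')
m=(im[:,:,2]>90)&(im[:,:,1]<80)&(im[:,:,0]<80);v,u=np.where(m)
k=(v>1)&(v<398)&(u>1)&(u<638);P=pts('wrist',d,list(zip(u[k],v[k])))
P=P[(abs(P[:,0]-.467)<.04)&(abs(P[:,1]-.245)<.05)&(P[:,2]>.15)];print(len(P),P.mean(0),cv2.minAreaRect(P[:,:2].astype(np.float32)))
A=np.c_[P[:,:2]-P.mean(0)[:2],np.ones(len(P))];print(np.linalg.lstsq(A,P[:,2],rcond=None)[0])
if len(P)>50 and abs(P[:,2].mean()-.167)<.006: print(job_done())
E
```

```text
1010 [0.46233523 0.24491353 0.1597373 ] ((0.4622083008289337, 0.2442251443862915), (0.03389674797654152, 0.024934519082307816), 4.4088335037231445)
[-0.00048596 -0.06429627  0.1597373 ]
```

The paddle is level and down; the lower mean height comes from the grip's front face being in the mask. Handing in.

```bash
python3 -c "
from plant import *
print(job_done())"
```

```text
the job is handed in; nothing more can be done
None
```

The cabinet door is open at about 90°, the paddle is released and back down, the objects round the cabinet look undisturbed, and the job is handed in (about 16 s on the robot's clock; no verdict was returned).

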